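# Gauge two sleeves, then hold the dust box open

## Task

Only one of the two sleeves standing on the bench has the right bore: find it by trying them on the upright gauge pin without forcing them, leave the good one on the pin, slid right down onto the foot, and put the tight one in the small grey dish. Then lift the lid of the white dust box by its bow handle and finish holding it open at 60 degrees from shut, so that I can put the good sleeve away: the lid springs shut if you let go, so do not let go, and do not swing it back past upright, which strains the hinges. Leave everything else on the bench where it is.

Things in the scene. Friction and masses are not known exactly. Their poses are not given: they have to be found in the camera images.
- sleeve_a: one of two outwardly identical bare aluminium sleeves (plain round tubes) standing upright on the bench to the left: 26 mm outside diameter, 40 mm tall, about 90 g. One of the two has a 13.5 mm bore and slides freely down the gauge pin, the other has a 10.5 mm bore and stops on the pin's tapered nose; the starting places are swapped at random. Origin: centre of the underside, z up along the bore.
- sleeve_b: the other of the two sleeves, same outside; see sleeve_a. Origin: centre of the underside, z up along the bore.
- gauge: gauge pin, fixed to the bench: a round dark steel foot, 64 mm across and 12 mm thick, with a bright upright pin of 12 mm diameter in its middle that ends 45 mm above the bench; the pin's top 10 mm taper to 5 mm across. A good sleeve slides down 33 mm until it stands on the foot; the tight one stops with its underside about 37 mm above the bench. More than 40 N between a sleeve and the gauge counts as forcing. Origin: centre of the underside, z up along the pin.
- pin_tip (a point): top of the gauge pin, on its axis, 45 mm above the bench
- reject_dish: small round grey dish for the tight sleeve, fixed to the bench: 86 mm across the rim, 20 mm high, open on top with a slightly sloping side, wall 3 mm, bottom about 5 mm thick. Origin: centre of the underside.
- dust_box: white box, fixed to the bench, 124 mm deep (its x), 164 mm wide (its y), 50 mm tall, holding spare fittings and two stock sleeves that stay inside, under a clear hinged lid. Origin: centre of the underside; x points from the handle side to the hinge side.
- lid_hinge (a point): middle of the lid's hinge axis: 66 mm along the box's +x from its origin and 50 mm above the bench; the axis runs along the box's y.
- lid_handle (a point): middle of the round bar of the dark bow handle on the lid; moves with the lid. The bar is 10 mm thick, runs along the box's y, 66 mm free between its two legs, and stands 36 mm clear (bar centre) of the lid's top face, with free space under it. Shut: 104 mm before the hinge axis (box -x) and 40 mm above it, so 90 mm above the bench. The bar can turn between gripping fingers.
- dust_lid (a joint): opening angle of the lid in rad: 0 shut, 1.047 = 60 degrees, 1.571 upright, stop at 1.9. The lid is a 4 mm clear plate with its front edge 130 mm from the hinge, 280 g, and spring hinges press it shut: lifting at the handle takes about 2 N all the way.
- vial_1: bystander: capped glass vial, 24 mm across, 54 mm tall, standing; origin: centre of the underside
- vial_2: bystander: dark-capped glass vial, 24 mm across, 54 mm tall, standing; origin: centre of the underside
- tube_1: bystander: capped sample tube lying on the bench behind the balance, 102 mm long; origin: middle of the underside
- fitting_a: bystander: small tube fitting lying on the bench, 33 mm long; origin: middle of the underside
- valve_driver: bystander: small black module lying on the bench, 37 mm long; origin: middle of the underside
Things that resemble listed ones, but are neither listed nor needed, are in the scene too. Leave any red look-alike of the sleeve_a alone. Leave any pink or purple look-alike of the gauge alone.

How it is judged:
On the way, in this order (a step that is already met when the one before it is completed fails the run):
1. the good sleeve stands on the gauge's foot round the pin and the tight sleeve lies in the dish, both let go, while the lid is still shut (((z of sleeve_a in the frame of gauge below 0.015 m and horizontal distance between sleeve_a and gauge below 0.004 m and horizontal distance between sleeve_b and reject_dish below 0.04 m and z of sleeve_b in the frame of reject_dish below 0.022 m) or (z of sleeve_b in the frame of gauge below 0.015 m and horizontal distance between sleeve_b and gauge below 0.004 m and horizontal distance between sleeve_a and reject_dish below 0.04 m and z of sleeve_a in the frame of reject_dish below 0.022 m)) and contact force between the fingers and sleeve_a below 0.1 N and contact force between the fingers and sleeve_b below 0.1 N and value of joint dust_lid below 0.1 rad), for 0.2 s.
2. the lid is lifted by the fingers to 60 degrees (value of joint dust_lid between 0.943 and 1.152 rad and contact force between the fingers and dust_lid above 0.3 N), for 0.2 s.
At the end, for the whole second after the job is handed in: The fingers hold the lid by contact at 60 degrees, give or take 6; the sleeve that fits stands on the gauge's foot round the pin (within 3 mm of the foot, 4 mm of the axis); the tight sleeve is at rest inside the dish (all of step 2 and velocity of joint dust_lid between -0.1 and 0.1 rad/s and ((z of sleeve_a in the frame of gauge below 0.015 m and horizontal distance between sleeve_a and gauge below 0.004 m and horizontal distance between sleeve_b and reject_dish below 0.04 m and z of sleeve_b in the frame of reject_dish below 0.022 m) or (z of sleeve_b in the frame of gauge below 0.015 m and horizontal distance between sleeve_b and gauge below 0.004 m and horizontal distance between sleeve_a and reject_dish below 0.04 m and z of sleeve_a in the frame of reject_dish below 0.022 m)) and linear speed of each of sleeve_a, sleeve_b below 0.02 m/s); the arm keeps its last pose, push and grip.
It fails at once if the lid is swung back past upright (value of joint dust_lid above 1.571 rad).
It fails at once if a sleeve is forced onto the gauge (over 40 N) (contact force between any of sleeve_a, sleeve_b and gauge above 40 N).
It fails at once if a bystander is moved more than 3 cm (distance of any of vial_1, vial_2, tube_1, fitting_a, valve_driver from where it was at the start of the episode above 0.03 m).
It also fails if it takes over 72 s, if anything falls off the work surface, if the arm or the gripper's body presses on something with over 40 N, if the wrist force passes 120 N, or if a joint passes its speed limit or range.

## Robot

A 6-joint arm with a two-finger parallel gripper is mounted at the origin on a cart in front of the work surface, level with it; the furniture and walls round the work are solid. World frame = base frame: x ahead of the robot, y to its left, z up, the work surface at z = 0. Lengths are in m, angles in rad, forces in N, time in s.
With the tool pointing down it reaches from about 0.35 to 0.975 m from the base axis. Payload 4.9 kg.
Tool frame: the origin (TCP) lies on the front face of the gripper's body, between the roots of the fingers; the fingertips stand 73 mm ahead of it and the grasp point (between the pads) lies 54 mm ahead of it (tip_extent is the distance from the TCP to the fingertips, in m); y points along the fingers, x is the direction in which the jaws open and shut, and the axes are right-handed (so a half turn about y gives the same grasp; the last joint's range is limited). The gripper opens to 85 mm and grips with 20 to 120 N. Pads are 22 mm wide; open, the fingers measure 114 mm over their backs; the gripper's body (76 mm by 85 mm) begins 54 mm behind the grasp point. The pads swing forward as they close: fully open they stand 13 mm farther back than shut.
Start: joints at [-1.271, 0.053, 1.613, -0, 1.476, -0.119], TCP at [0.254, -0.571, 0.304] pointing down, gripper open.
Joint ranges: [-3.01, 3.01], [-1.01, 2.22], [0.06, 2.58], [-1.02, 4.17], [0.09, 2.62], [-3.14, 3.14]. Speed limits (rad/s): [2.57, 2.57, 3.14, 3.14, 3.14, 3.14].

## Interface

Orientations are given as a unit quaternion [w, x, y, z].
In Python, from plant import state, grab_frame, camera_info, job_done, tip_extent gives the robot as it stands.
- The arm moves only by the tool carry_out, never from a script. Its argument "rows" is a list that holds one entry, the list of rows, each a list of 7 numbers: the turn, a rotation vector about the world's x, y, z as a fraction of full scale, then the shift along the world's x, y, z as a fraction of full scale, then the finger opening in mm, from 0 to 85.4. A call has 1 to 5 rows; each row shifts and turns the commanded pose from where the row before left it; what a row does not reach is not made up. Full scale, the value 1, is 40 mm for a shift and 4 degrees for a turn. A row lasts 1/10 s, in which the tool goes at most 50 mm and 8.59 degrees, less where a joint would pass 70% of its speed; a pose out of reach is approached as far as the arm can. A call with a number of a shift or a turn outside -1 to 1 is refused whole. A call with a gripper value outside its range is refused whole. The fingers move at their own pace and stop on an object; the grip force is fixed at half the most. Time passes only in rows, so rows that do not move let the fingers close. It gives the time, the measured TCP pose, the force and the opening at its end, in the units of the state.
- state(): the state, without advancing time (a new reading comes with each control period).
- grab_frame(name): name is "scene" or "side" or "wrist"; returns the picture (480x640x3 uint8, blue, green, red); there is no depth.
- camera_info(name): a dict with "intrinsics" (3x3 intrinsics, pixels), "k1" (the pictures are not rectified: a ray, as slopes to the right and down, at radius r is drawn at 1 + k1 r^2 times it, then the intrinsics apply), "xyz" and "rotation" of the camera in the world; the wrist camera has in their place "tool_from_camera" (4x4, takes a point from camera to tool coordinates, whose origin is the TCP and whose axes are the tool frame's). Camera axes: x right, y down, z forward; pixel columns grow to the right and rows downward; lengths in m; the calibration is good to about 2 mm. A picture is of the moment at which its call begins: read the wrist's pose just before it. camera_info takes no time and is no camera call.
- job_done(): hands the job in, once; it reports no verdict.
The state is a dict: "time": time; "joint_pos": joint angles; "joint_vel": joint speeds; "joint_efforts": joint torques, N m; "tool_pos": TCP position; "tool_rot": TCP orientation; "contact_force": force on the tool from outside, world axes, zero at the start; "ft_torque": the same for the moment, N m; "gripper_width": opening from 0.0 (shut) to 1.0 (fully open).
Only numpy, scipy, OpenCV 4.12 (cv2) and the standard library are available. Lean on these libraries where they do the work, as an engineer would, in place of code of your own. Each camera call takes 0.05 s, during which the arm holds its last target.

## Working session

There is one attempt and no reset: what is moved stays moved. The work goes in short steps, Python scripts to look and compute and a tool call to move; the robot and the scene stay as the last step left them, time stands still between calls to the robot, and variables do not carry over. Pictures are saved under pics/ and viewed, and the job is handed in when it is done.

Besides the shell and the picture viewer there is one more tool, called after "Call:" as name(argument=value, ...), one argument or row to a line, values as JSON. carry_out: Moves the arm, as the interface text tells. Shift numbers are shares of 40 mm and turn numbers shares of 4 degrees, none past 1 either way. Its arguments: {"type":"object","properties":{"rows":{"type":"array"}},"required":["rows"]}

```bash
ls; mkdir -p pics; python3 - <<'E'
from plant import *
import cv2
print(state())
for n in ["scene","side","wrist"]:
    print(n,camera_info(n)); cv2.imwrite(f"pics/{n}0.png",grab_frame(n))
print(tip_extent if not callable(tip_extent) else tip_extent())
E
```

```text
pics
{'time': 0.0, 'joint_pos': array([-1.27099247e+00,  5.33770943e-02,  1.61430092e+00,  3.97054122e-06,
        1.47603498e+00, -1.19019147e-01]), 'joint_vel': array([ 1.72533082e-03, -2.20974930e-03, -1.98465331e-05, -9.64075070e-04,
       -1.09814986e-04,  2.48228405e-04]), 'joint_efforts': array([ 2.66872294e-04, -3.93675828e+01, -3.70180643e+01, -1.35614528e-04,
        6.97901094e-03,  6.58917321e-08]), 'tool_pos': array([ 0.25402497, -0.57051981,  0.3026462 ]), 'tool_rot': array([ 0.5934996 , -0.59253731,  0.38570934, -0.38455958]), 'contact_force': array([ 0.46475736, -1.00041429,  0.3363217 ]), 'ft_torque': array([ 0.00542937,  0.0104958 , -0.01822115]), 'gripper_width': 1.003724287273038}
scene {'intrinsics': array([[457.8631716 ,   0.        , 326.63675891],
       [  0.        , 457.8631716 , 239.82514371],
       [  0.        ,   0.        ,   1.        ]]), 'k1': -0.09616720726725862, 'xyz': array([-0.13836573, -0.74264451,  0.88868028]), 'rotation': array([-0.3934377 ,  0.84944041, -0.31631362,  0.15363418])}
side {'intrinsics': array([[436.84843766,   0.        , 312.79646638],
       [  0.        , 436.84843766, 233.93387735],
       [  0.        ,   0.        ,   1.        ]]), 'k1': 0.009052922151628316, 'xyz': array([0.40748036, 0.90903676, 0.61017109]), 'rotation': array([ 0.02089292, -0.05835442,  0.8597576 , -0.50692713])}
wrist {'intrinsics': array([[365.54772185,   0.        , 311.73383306],
       [  0.        , 365.54772185, 242.65857179],
       [  0.        ,   0.        ,   1.        ]]), 'k1': -0.00664905562545019, 'tool_from_camera': array([[ 9.99999900e-01,  2.77593262e-04, -3.49395933e-04,
         7.33573116e-04],
       [ 4.12963714e-04, -2.78962397e-01,  9.60301937e-01,
        -7.02983747e-02],
       [ 1.69105020e-04, -9.60301986e-01, -2.78962484e-01,
         7.01249760e-02],
       [ 0.00000000e+00,  0.00000000e+00,  0.00000000e+00,
         1.00000000e+00]])}
0.0726
```

View pictures.

View pics/scene0.png

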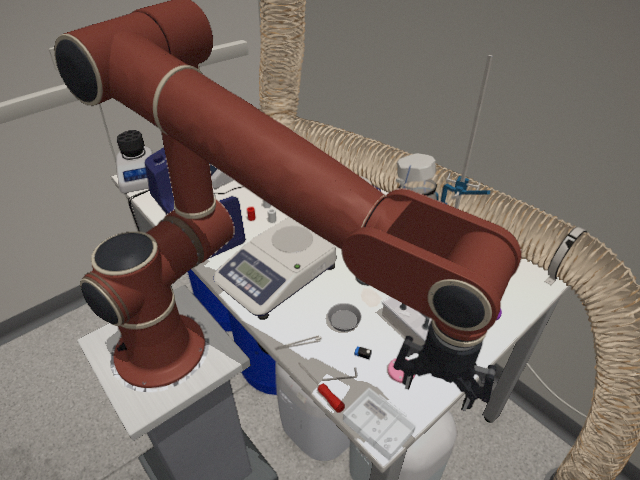

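View pics/side0.png

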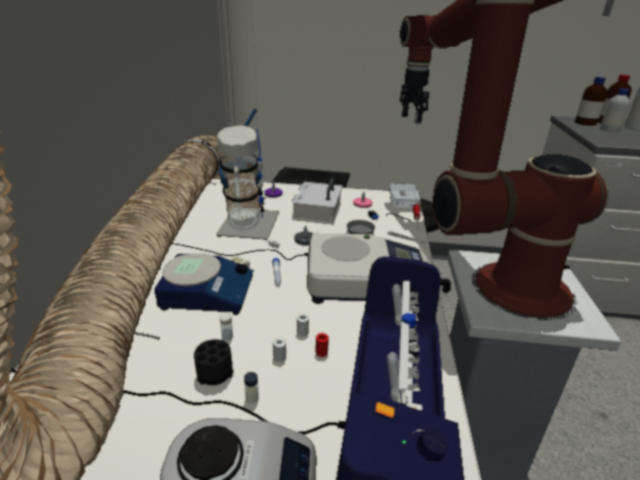

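View pics/wrist0.png

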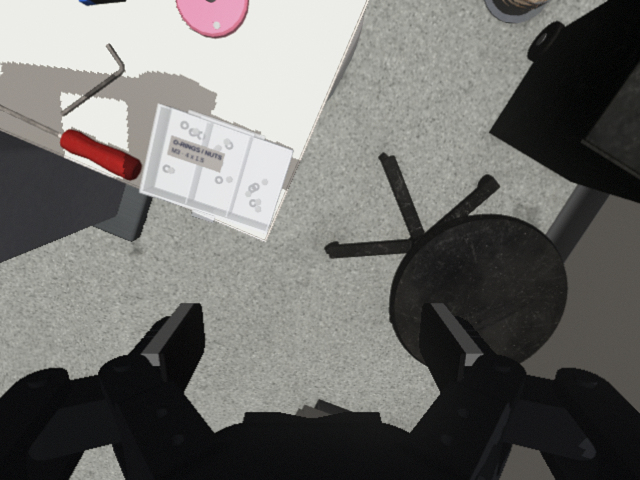

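```bash
cat > h.py <<'E'
from plant import *
import cv2, numpy as np
from scipy.spatial.transform import Rotation as R
def rot(q): return R.from_quat([q[1],q[2],q[3],q[0]])
def cam(n,s=None):
    c=camera_info(n)
    if n=="wrist":
        s=s or state(); T=np.eye(4);T[:3,:3]=rot(s['tool_rot']).as_matrix();T[:3,3]=s['tool_pos']
        M=T@c['tool_from_camera']; return c['intrinsics'],c['k1'],M[:3,3],M[:3,:3]
    return c['intrinsics'],c['k1'],np.array(c['xyz']),rot(c['rotation']).as_matrix()
def ray(C,u,v):
    K,k,p,Rm=C; xd=np.array([(u-K[0,2])/K[0,0],(v-K[1,2])/K[1,1]]); x=xd.copy()
    for _ in range(30): x=xd/(1+k*(x@x))
    return p,Rm@np.array([x[0],x[1],1])
def onz(C,u,v,z=0):
    p,d=ray(C,u,v); return p+d*(z-p[2])/d[2]
def proj(C,P):
    K,k,p,Rm=C; q=Rm.T@(np.array(P)-p); x=q[:2]/q[2]; x=x*(1+k*(x@x)); return K[0,0]*x[0]+K[0,2],K[1,1]*x[1]+K[1,2]
def zoom(n,src,x0,y0,x1,y1,f):
    i=cv2.imread(src)[y0:y1,x0:x1]; cv2.imwrite(n,cv2.resize(i,None,fx=f,fy=f,interpolation=cv2.INTER_CUBIC))
E
python3 - <<'E'
from h import *
S=cam('side')
for n,u,v,z in [("s1",302,318,.04),("s2",280,342,.04),("red",322,337,.04),("gauge",305,239,.012),("dish",361,228,.02),("handle",331,184,.09),("vial",226,320,.054),("vial2",251,378,.054),("purple",273,192,0),("pink",362,203,0)]:
    print(n,onz(S,u,v,z).round(3))
C=cam('scene'); print(onz(C,344,317,.02),onz(C,371,298,.0),onz(C,271,216,.02))
zoom('pics/z1.png','pics/side0.png',160,160,440,380,2.8)
zoom('pics/z2.png','pics/scene0.png',220,180,460,360,3.2)
E
```

```text
s1 [0.498 0.234 0.04 ]
s2 [0.529 0.308 0.04 ]
red [0.453 0.283 0.04 ]
gauge [ 0.542 -0.13   0.012]
dish [ 0.391 -0.206  0.02 ]
handle [ 0.492 -0.348  0.09 ]
vial [0.64  0.278 0.054]
vial2 [0.557 0.412 0.054]
purple [ 0.7   -0.459  0.   ]
pink [ 0.391 -0.421  0.   ]
[ 0.38827485 -0.22144301  0.02      ] [ 0.49847169 -0.20812261  0.        ] [0.4936345  0.22962143 0.02      ]
```

View pics/z1.png

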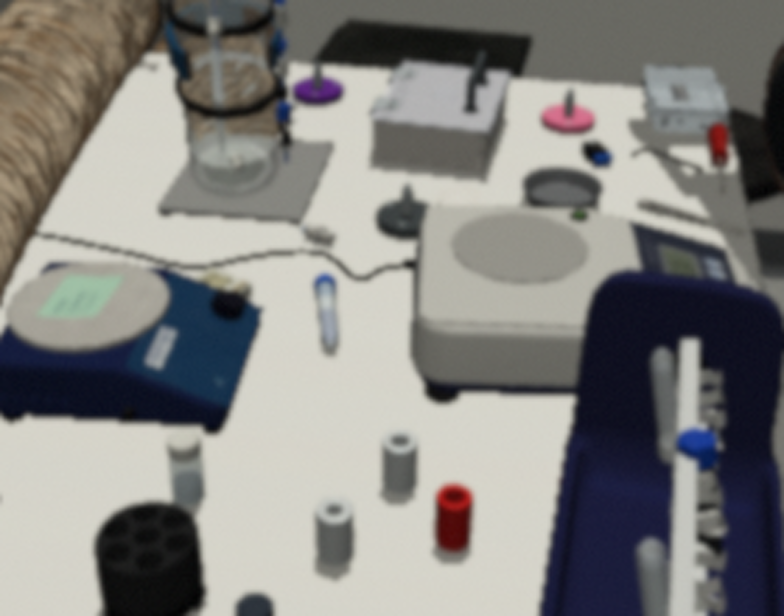

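View pics/z2.png

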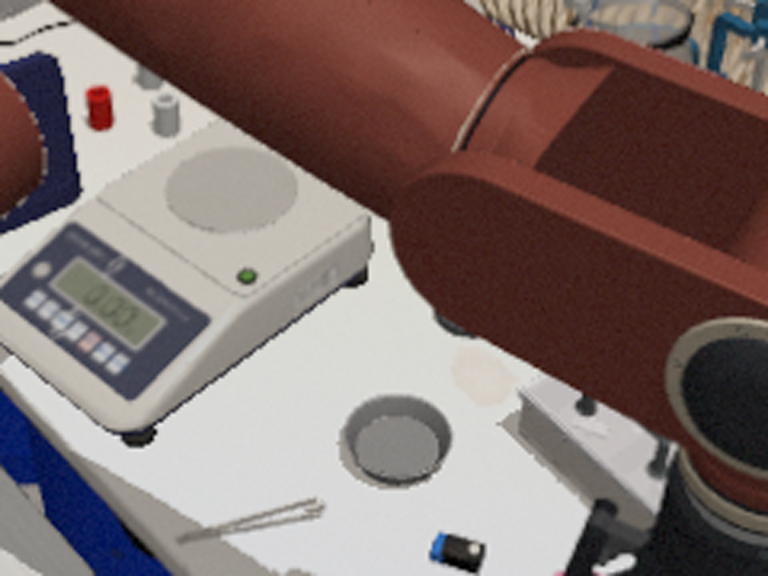

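```bash
python3 - <<'E'
from h import *
s=state(); M=rot(s['tool_rot']).as_matrix(); print(M.round(3)); C=cam('wrist',s); print(C[2],C[3].round(3))
print(np.degrees(np.arctan2(M[1,0],M[0,0])))
E
```

```text
[[ 0.407 -0.     0.914]
 [-0.914  0.002  0.407]
 [-0.002 -1.     0.   ]]
[ 0.3184435  -0.54289304  0.37324914] [[ 0.407 -0.877 -0.255]
 [-0.914 -0.391 -0.112]
 [-0.002  0.279 -0.96 ]]
-66.00624835560944
```

Call:
carry_out(
  rows=[
    [[0,0,1,0.5,0.8,0.2,85],[0,0,1,0.5,0.8,0.2,85],[0,0,1,0.5,0.8,0.2,85],[0,0,1,0.5,0.8,0.2,60],[0,0,1,0.5,0.8,0.2,60]],
  ],
)

```text
time: 0.65
tool_pos: [0.3546, -0.4095, 0.3438]
tool_rot: [0.651, -0.651, 0.276, -0.275]
contact_force: [1.2, 0.0, 0.7]
gripper_width: 0.714
```

Call:
carry_out(
  rows=[
    [[0,0,1,0.5,0.8,0,60],[0,0,1,0.5,0.8,0,60],[0,0,1,0.5,0.8,0,60],[0,0,1,0.5,0.8,0,60],[0,0,1,0.5,0.8,0,60]],
  ],
)

```text
time: 1.15
tool_pos: [0.4546, -0.2494, 0.3436]
tool_rot: [0.689, -0.689, 0.158, -0.158]
contact_force: [0.8, 0.1, 0.1]
gripper_width: 0.696
```

Call:
carry_out(
  rows=[
    [[0,0,1,0,0,0,60],[0,0,1,0,0,0,60],[0,0,1,0,0,0,60],[0,0,1,0,0,0,60]],
  ],
)

```text
time: 1.55
tool_pos: [0.4541, -0.2507, 0.3435]
tool_rot: [0.705, -0.704, 0.061, -0.06]
contact_force: [0.6, 0.9, 1.2]
gripper_width: 0.704
```

```bash
python3 - <<'E'
from h import *
s=state(); cv2.imwrite('pics/w1.png',grab_frame('wrist')); cv2.imwrite('pics/s1.png',grab_frame('scene'))
import pickle; pickle.dump(s,open('w1.pkl','wb'));print(s)
E
```

```text
{'time': 1.55, 'joint_pos': array([-6.47908030e-01, -2.25037757e-01,  1.80830371e+00, -2.48361826e-05,
        1.55909867e+00, -4.76588234e-01]), 'joint_vel': array([-0.00455106,  0.00161199, -0.00136022,  0.0015038 ,  0.00159697,
       -0.69005716]), 'joint_efforts': array([ 1.45927370e-01, -2.79052430e+01, -3.76964307e+01,  5.23107286e-03,
        3.73463772e-03,  5.74730393e-01]), 'tool_pos': array([ 0.45409774, -0.25065849,  0.34345109]), 'tool_rot': array([ 0.70465215, -0.70437601,  0.06073214, -0.06026094]), 'contact_force': array([0.59332453, 0.86461175, 1.18209456]), 'ft_torque': array([-0.01428433,  0.02058753, -0.00988678]), 'gripper_width': 0.7044688084194415}
```

View pics/w1.png

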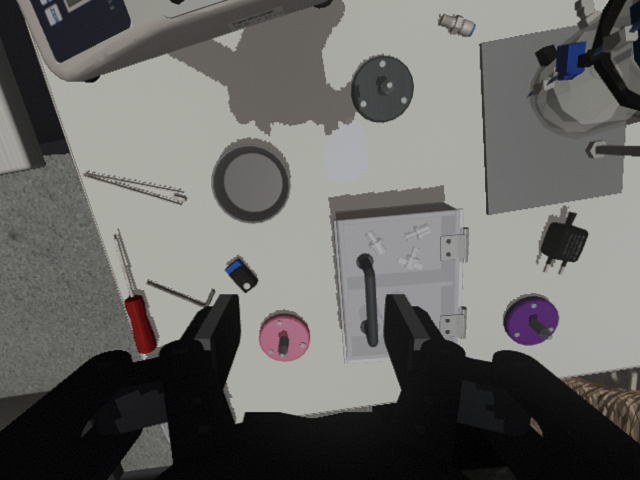

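```bash
python3 - <<'E'
from h import *
zoom('pics/z3.png','pics/w1.png',330,30,480,140,5)
zoom('pics/z4.png','pics/w1.png',320,180,480,370,3.1)
E
```

```text
(no output)
```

View pics/z3.png

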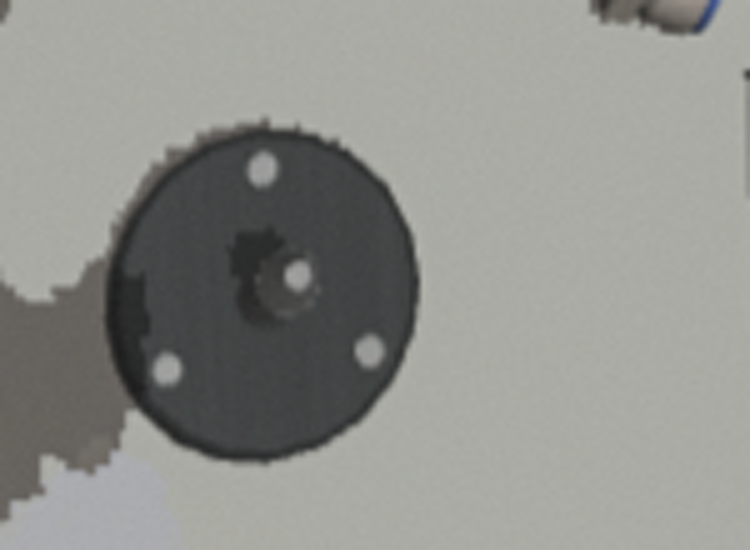

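View pics/z4.png

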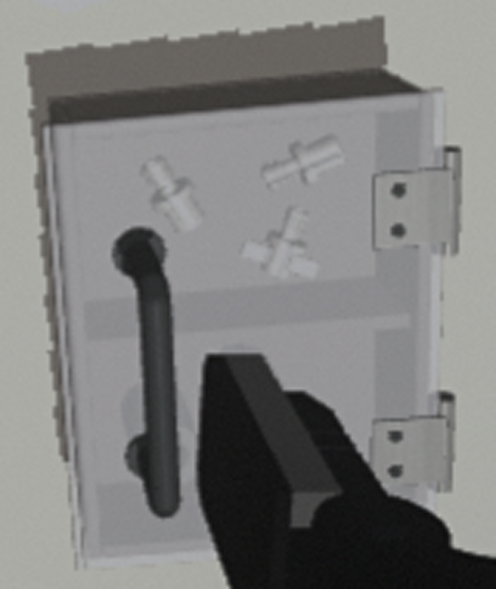

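```bash
python3 - <<'E'
from h import *
import pickle
s=pickle.load(open('w1.pkl','rb')); C=cam('wrist',s)
def P(n,u,v,z): print(n,onz(C,u,v,z).round(4))
P('tip',389.4,84.8,.045);P('footL',353.4,88.5,.012);P('footR',413.4,88.5,.012);P('footT',383.5,55.5,.012);P('footB',383.5,121.5,.012)
P('dishc',250.5,184,.02)
for u in (212,290): P('dish x',u,184,.02)
for v in (147,222): P('dish y',251,v,.02)
P('h1',369,270,.09);P('h2',373.2,344,.09)
P('lid c1',336,219,.052);P('lid c2',463,209,.052);P('lid c3',346,363,.052)
P('hing1',465.5,242,.05);P('hing2',465.2,322,.05)
C=cam('scene');print(onz(C,344,317,.02))
E
```

```text
tip [ 0.545  -0.1481  0.045 ]
footL [ 0.5155 -0.1423  0.012 ]
footR [ 0.5759 -0.1527  0.012 ]
footT [ 0.5494 -0.117   0.012 ]
footB [ 0.542  -0.1794  0.012 ]
dishc [ 0.3925 -0.2185  0.02  ]
dish x [ 0.3518 -0.2115  0.02  ]
dish x [ 0.4343 -0.2257  0.02  ]
dish y [ 0.4013 -0.1811  0.02  ]
dish y [ 0.384  -0.2594  0.02  ]
h1 [ 0.4982 -0.3099  0.09  ]
h2 [ 0.4923 -0.389   0.09  ]
lid c1 [ 0.4761 -0.2647  0.052 ]
lid c2 [ 0.6034 -0.2762  0.052 ]
lid c3 [ 0.4618 -0.4324  0.052 ]
hing1 [ 0.6047 -0.312   0.05  ]
hing2 [ 0.5994 -0.4046  0.05  ]
[ 0.38827485 -0.22144301  0.02      ]
```

Call:
carry_out(
  rows=[
    [[0,0,0,0.1,0.9,0,60],[0,0,0,0.1,1,0,60],[0,0,0,0.1,1,0,60],[0,0,0,0.1,1,0,60],[0,0,0,0.1,1,0,50]],
  ],
)

```text
time: 2.15
tool_pos: [0.4739, -0.0535, 0.3438]
tool_rot: [0.704, -0.704, 0.062, -0.063]
contact_force: [0.2, 0.3, 0.2]
gripper_width: 0.587
```

Call:
carry_out(
  rows=[
    [[0,0,0,0.1,1,-0.2,50],[0,0,0,0.1,1,-0.3,50],[0,0,0,0.1,1,-0.3,50],[0,0,0,0.1,1,-0.3,50],[0,0,0,0.1,1,-0.3,50]],
  ],
)

```text
time: 2.65
tool_pos: [0.4939, 0.1467, 0.2874]
tool_rot: [0.704, -0.704, 0.062, -0.062]
contact_force: [-0.7, -0.3, -0.2]
gripper_width: 0.584
```

Call:
carry_out(
  rows=[
    [[0,0,0,0.1,1,0,50],[0,0,0,0,0.6,0,50],[0,0,0,0,0,0,50]],
  ],
)

```text
time: 2.95
tool_pos: [0.4977, 0.2114, 0.2874]
tool_rot: [0.705, -0.704, 0.061, -0.06]
contact_force: [-0.8, -0.8, 0.0]
gripper_width: 0.583
```

```bash
python3 - <<'E'
from h import *
s=state(); cv2.imwrite('pics/w2.png',grab_frame('wrist'))
import pickle; pickle.dump(s,open('w2.pkl','wb'));print(s['tool_pos'],s['joint_vel'].round(3),s['joint_pos'].round(2),rot(s['tool_rot']).as_matrix().round(3))
E
```

```text
[0.49770708 0.21141255 0.28742228] [-0.051 -0.024  0.016 -0.031  0.009 -0.036] [ 0.26 -0.14  1.83  0.    1.46  0.44] [[ 0.985 -0.001  0.171]
 [-0.171  0.     0.985]
 [-0.001 -1.     0.   ]]
```

View pics/w2.png

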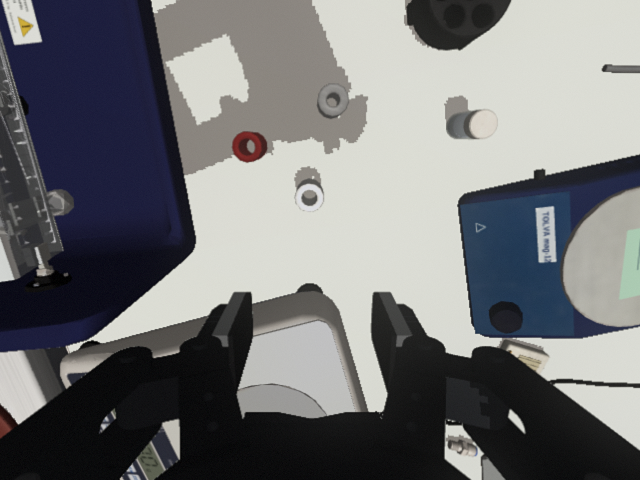

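```bash
python3 - <<'E'
from h import *
zoom('pics/z5.png','pics/w2.png',280,70,370,225,5)
E
```

```text
(no output)
```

View pics/z5.png

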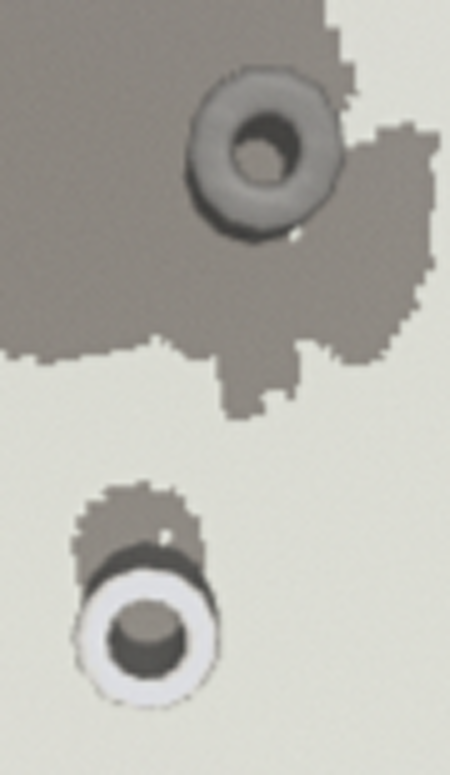

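```bash
python3 - <<'E'
from h import *
import pickle
s=pickle.load(open('w2.pkl','rb')); C=cam('wrist',s)
def P(n,u,v,z): print(n,onz(C,u,v,z).round(4))
P('s1',309.4,197.4,.04);P('s2',333.,100.,.04);P('s1L',295.2,197.4,.04);P('s1R',323.6,197.4,.04);P('red',250,145,.04)
E
```

```text
s1 [0.4984 0.2304 0.04  ]
s2 [0.5311 0.3057 0.04  ]
s1L [0.4862 0.2326 0.04  ]
s1R [0.5106 0.2283 0.04  ]
red [0.4569 0.2826 0.04  ]
```

Call:
carry_out(
  rows=[
    [[0,0,0,0.02,0.24,-0.9,50],[0,0,0,0,0.24,-1,50],[0,0,0,0,0,-1,50],[0,0,0,0,0,-1,50],[0,0,0,0,0,0,50]],
  ],
)

```text
time: 3.5
tool_pos: [0.4949, 0.2257, 0.1255]
tool_rot: [-0.702, 0.706, -0.067, 0.058]
contact_force: [-1.5, -0.6, -0.5]
gripper_width: 0.585
```

```bash
python3 - <<'E'
from h import *
s=state(); cv2.imwrite('pics/w3.png',grab_frame('wrist')); print(s['tool_pos'])
print(proj(cam('wrist',s),[.4984,.2304,.04]))
E
```

```text
[0.49492127 0.2257116  0.12546823]
(np.float64(320.0064520193372), np.float64(282.30683209101255))
```

View pics/w3.png

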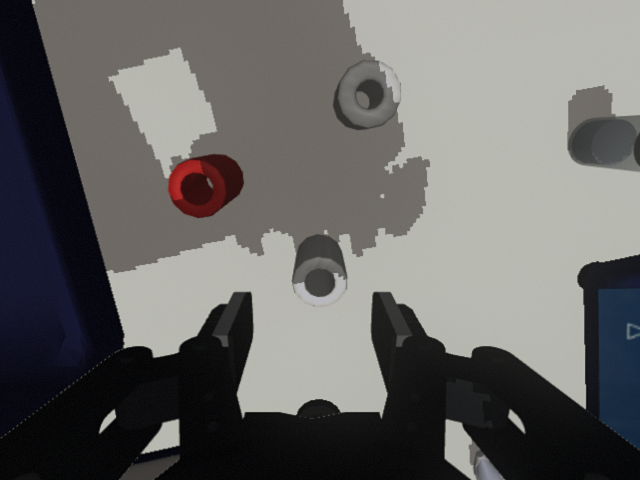

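Call:
carry_out(
  rows=[
    [[0,0,0,0,0,0,50]],
  ],
)

```text
time: 3.65
tool_pos: [0.5002, 0.2278, 0.1339]
tool_rot: [0.705, -0.704, 0.061, -0.063]
contact_force: [1.1, 0.0, 0.6]
gripper_width: 0.585
```

Call:
carry_out(
  rows=[
    [[0,0,0,0,0,-0.5,50],[0,0,0,0,0,-0.5,50],[0,0,0,0,0,-0.27,50],[0,0,0,0,0,0,50],[0,0,0,0,0,0,50]],
  ],
)

```text
time: 4.15
tool_pos: [0.5001, 0.2284, 0.0828]
tool_rot: [0.705, -0.704, 0.061, -0.063]
contact_force: [0.4, -0.1, 0.7]
gripper_width: 0.583
```

Call:
carry_out(
  rows=[
    [[0,0,0,-0.04,0.05,0,45],[0,0,0,0,0,0,15],[0,0,0,0,0,0,15],[0,0,0,0,0,0,15],[0,0,0,0,0,0,15]],
  ],
)

```text
time: 4.65
tool_pos: [0.4981, 0.2306, 0.0824]
tool_rot: [0.705, -0.704, 0.061, -0.062]
contact_force: [-0.9, 0.0, 5.8]
gripper_width: 0.282
```

Call:
carry_out(
  rows=[
    [[0,0,0,0,0,0,15],[0,0,0,0,0,0.3,15],[0,0,0,0,0,0.5,15],[0,0,0,0,0,0.7,15],[0,0,0,0,0,0.8,15]],
  ],
)

```text
time: 5.15
tool_pos: [0.4963, 0.2299, 0.1731]
tool_rot: [-0.704, 0.705, -0.063, 0.061]
contact_force: [0.5, 0.2, -0.4]
gripper_width: 0.28
```

```bash
python3 - <<'E'
from h import *
s=state(); cv2.imwrite('pics/w4.png',grab_frame('wrist')); print(s['tool_pos'],rot(s['tool_rot']).as_matrix().round(4))
E
```

```text
[0.49634765 0.22985099 0.17311181] [[ 0.9848 -0.0027  0.1738]
 [-0.1738 -0.001   0.9848]
 [-0.0025 -1.     -0.0015]]
```

View pics/w4.png

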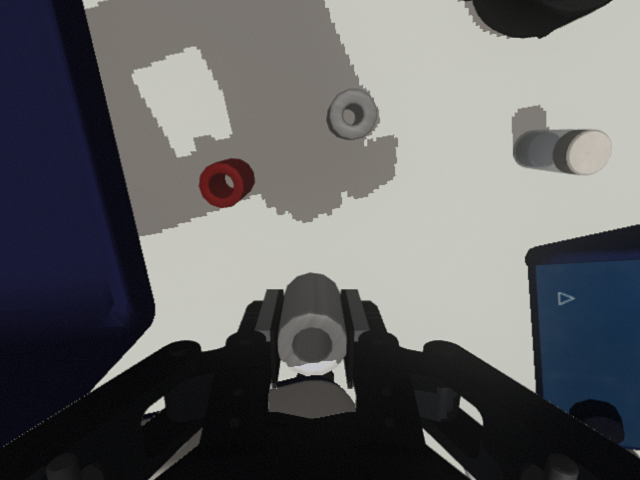

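```bash
python3 - <<'E'
from h import *
c=camera_info('wrist');T=c['tool_from_camera'];C=(c['intrinsics'],c['k1'],T[:3,3],T[:3,:3])
for tz in (-.002,0,.002,.004): print(tz,proj(C,[0,.0424,tz]),proj(C,[0,.0424,tz-.013]),proj(C,[0,.0424,tz+.013]))
zoom('pics/z6.png','pics/w4.png',250,260,380,390,5)
E
```

```text
-0.002 (np.float64(312.29514581232985), np.float64(349.73000656675856)) (np.float64(312.27354080351137), np.float64(381.3241888403942)) (np.float64(312.3179611372453), np.float64(316.264766912615))
0 (np.float64(312.2985747774352), np.float64(344.70708925483524)) (np.float64(312.2767894813258), np.float64(376.57940462641886)) (np.float64(312.3215846206256), np.float64(310.9402880088658))
0.002 (np.float64(312.30203270954013), np.float64(339.6393615378378)) (np.float64(312.2800650203373), np.float64(371.7932641980914)) (np.float64(312.32523937798305), np.float64(305.56718174065884))
0.004 (np.float64(312.3055199499973), np.float64(334.5262608185809)) (np.float64(312.2833677321663), np.float64(366.9652581721366)) (np.float64(312.3289257833127), np.float64(300.1448260316525))
```

View pics/z6.png

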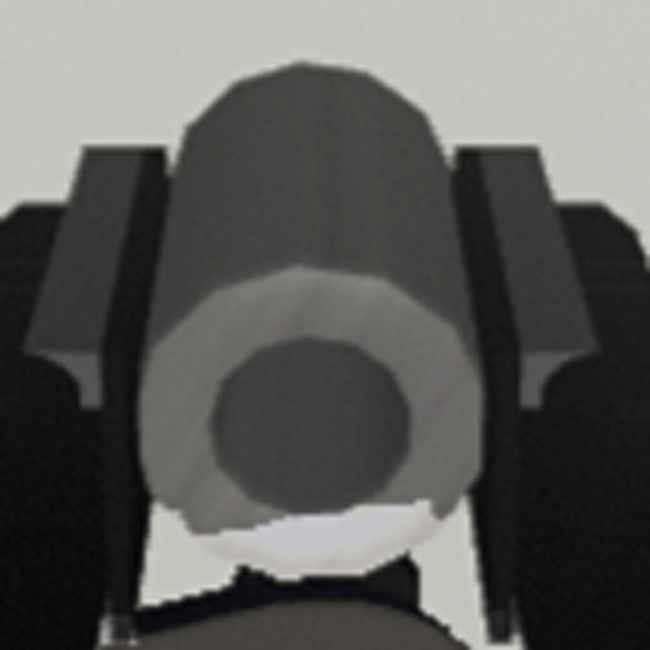

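Call:
carry_out(
  rows=[
    [[0,0,0,0,-0.2,0.6,15],[0,0,0,0,-0.6,0.6,15],[0,0,0,0.2,-1,0,15],[0,0,0,0.2,-1,0,15],[0,0,0,0.2,-1,0,15]],
  ],
)

```text
time: 5.7
tool_pos: [0.5213, 0.0769, 0.2216]
tool_rot: [-0.704, 0.704, -0.061, 0.062]
contact_force: [0.6, -0.3, -1.3]
gripper_width: 0.285
```

Call:
carry_out(
  rows=[
    [[0,0,0,0.2,-1,0,15],[0,0,0,0.2,-1,0,15],[0,0,0,0.2,-1,0,15],[0,0,0,0.1,-1,0,15],[0,0,0,0,-0.8,0,15]],
  ],
)

```text
time: 6.2
tool_pos: [0.5493, -0.116, 0.2213]
tool_rot: [-0.704, 0.705, -0.062, 0.062]
contact_force: [0.0, 0.6, -0.4]
gripper_width: 0.281
```

Call:
carry_out(
  rows=[
    [[0,0,0,0,-0.5,0,15],[0,0,0,0,-0.3,-0.2,15],[0,0,0,0,0,-0.3,15],[0,0,0,0,0,0,15],[0,0,0,0,0,0,15]],
  ],
)

```text
time: 6.7
tool_pos: [0.5488, -0.1445, 0.1998]
tool_rot: [0.705, -0.704, 0.062, -0.06]
contact_force: [0.3, -0.5, -0.5]
gripper_width: 0.28
```

```bash
python3 - <<'E'
from h import *
s=state(); cv2.imwrite('pics/w5.png',grab_frame('wrist')); print(s['tool_pos'],rot(s['tool_rot']).as_matrix().round(4),s['joint_vel'].round(3))
cv2.imwrite('pics/sc5.png',grab_frame('scene'));cv2.imwrite('pics/si5.png',grab_frame('side'))
import pickle;pickle.dump(s,open('w5.pkl','wb'))
zoom('pics/z7.png','pics/si5.png',230,160,390,280,5)
E
```

```text
[ 0.54878719 -0.1444545   0.19977937] [[ 9.850e-01 -2.200e-03  1.725e-01]
 [-1.725e-01  1.300e-03  9.850e-01]
 [-2.400e-03 -1.000e+00  9.000e-04]] [ 0.003 -0.011 -0.02  -0.002 -0.002 -0.001]
```

View pics/w5.png

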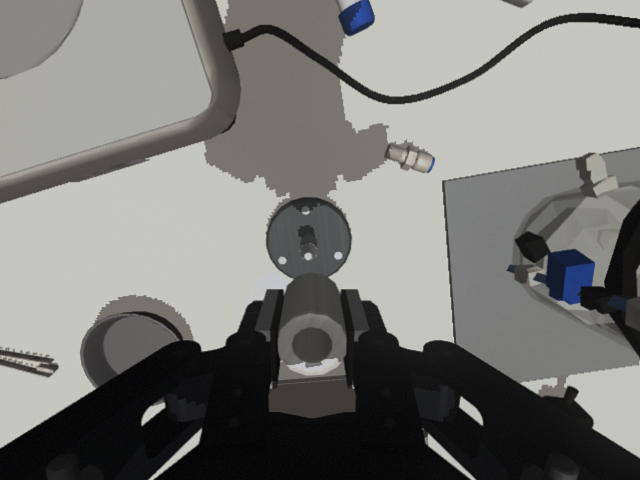

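View pics/z7.png

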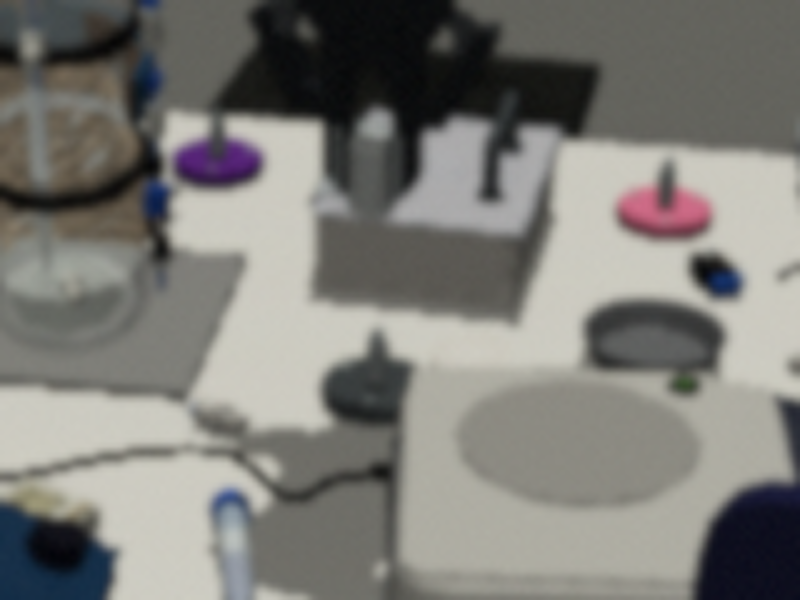

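```bash
python3 - <<'E'
from h import *
zoom('pics/z8.png','pics/w5.png',255,190,365,290,7)
E
```

```text
(no output)
```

View pics/z8.png

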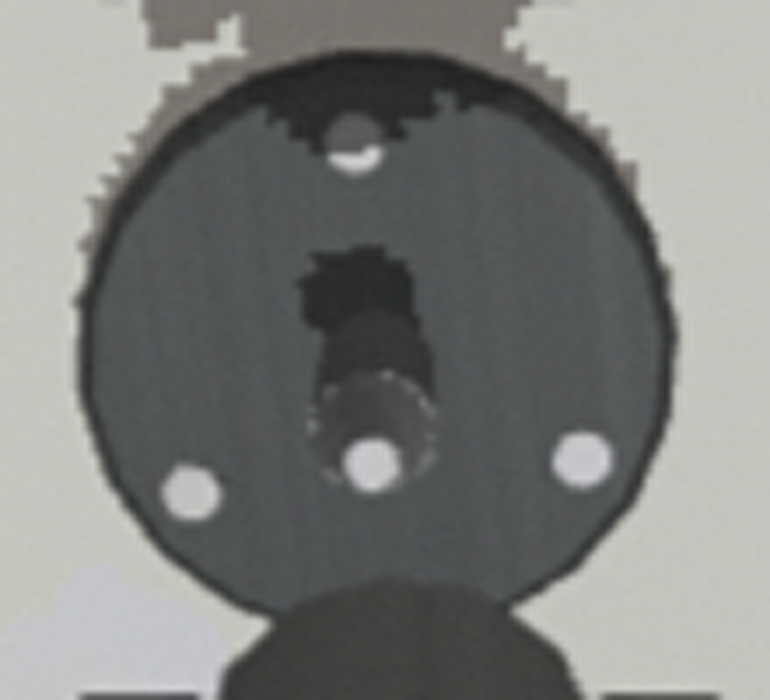

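```bash
python3 - <<'E'
from h import *
import pickle
s=pickle.load(open('w5.pkl','rb')); C=cam('wrist',s)
def P(n,u,v,z): print(n,onz(C,u,v,z).round(4))
P('tip',307.9,256.4,.045)
a=onz(C,268,238.6,.012);b=onz(C,349.2,238.6,.012);print(a,b,(a+b)/2,np.linalg.norm(a-b))
# sleeve bottom front visible edge
M=rot(s['tool_rot']).as_matrix(); t=np.array(s['tool_pos'])
print('axis pt at 0.0824 ahead', t+M@[0,.0824,0])
E
```

```text
tip [ 0.5449 -0.1485  0.045 ]
[ 0.5162135  -0.14058318  0.012     ] [ 0.57483785 -0.15079402  0.012     ] [ 0.54552568 -0.1456886   0.012     ] 0.05950693930722791
axis pt at 0.0824 ahead [ 0.54860357 -0.14434948  0.11737964]
```

Call:
carry_out(
  rows=[
    [[0,0,0,-0.09,-0.1,-0.4,15],[0,0,0,0,0,-0.6,15],[0,0,0,0,0,-0.5,15],[0,0,0,0,0,0,15],[0,0,0,0,0,0,15]],
  ],
)

```text
time: 7.35
tool_pos: [0.5453, -0.1496, 0.1404]
tool_rot: [0.705, -0.704, 0.062, -0.061]
contact_force: [0.7, -0.2, -0.1]
gripper_width: 0.288
```

```bash
python3 - <<'E'
from h import *
s=state(); cv2.imwrite('pics/w6.png',grab_frame('wrist')); print(s['tool_pos'],s['contact_force'],s['joint_vel'].round(3))
cv2.imwrite('pics/sc6.png',grab_frame('scene'));cv2.imwrite('pics/si6.png',grab_frame('side'))
a=cv2.resize(cv2.imread('pics/si6.png')[180:260,250:360],None,fx=5,fy=5);b=cv2.resize(cv2.imread('pics/sc6.png')[230:310,340:450],None,fx=5,fy=5)
cv2.imwrite('pics/z9.png',cv2.resize(np.hstack([a[:,:500],b[:,:]]),(800,304)))
E
```

```text
[ 0.54531065 -0.14962233  0.14044673] [ 0.71723492 -0.24504738 -0.05012389] [ 0.    -0.022 -0.032  0.001 -0.001  0.001]
```

View pics/z9.png

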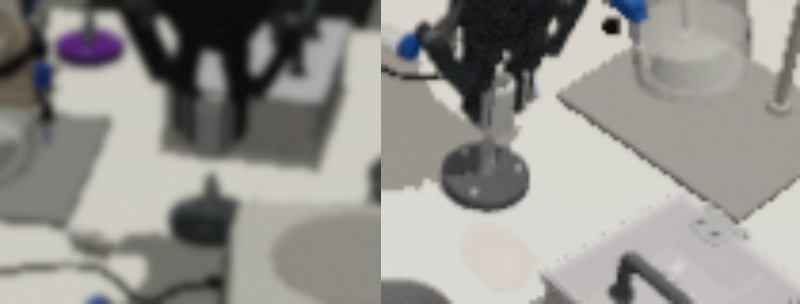

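View pics/w6.png

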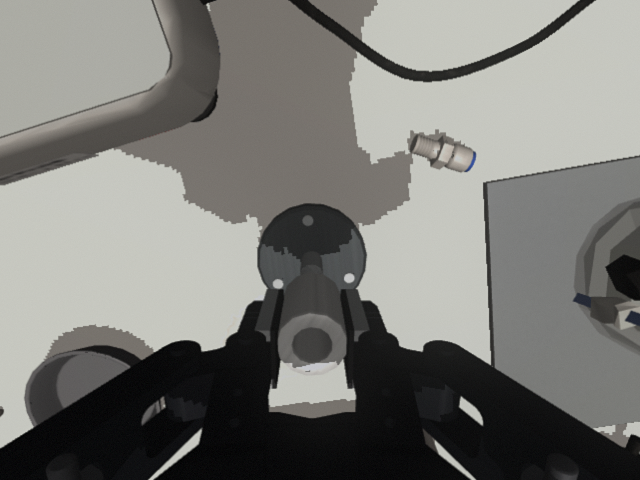

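Call:
carry_out(
  rows=[
    [[0,0,0,0,0.03,-0.2,15],[0,0,0,0,0,-0.1,15],[0,0,0,0,0,-0.07,15],[0,0,0,0,0,0,15]],
  ],
)

```text
time: 7.9
tool_pos: [0.5453, -0.1484, 0.1255]
tool_rot: [0.705, -0.704, 0.062, -0.061]
contact_force: [-0.6, 0.2, -0.2]
gripper_width: 0.28
```

Call:
carry_out(
  rows=[
    [[0,0,0,0,0,-0.07,15],[0,0,0,0,0,0,15]],
  ],
)

```text
time: 8.1
tool_pos: [0.5456, -0.1485, 0.1232]
tool_rot: [0.704, -0.704, 0.062, -0.062]
contact_force: [-1.0, -0.1, -1.5]
gripper_width: 0.281
```

Call:
carry_out(
  rows=[
    [[0,0,0,0,0,-0.07,15],[0,0,0,0,0,0,15]],
  ],
)

```text
time: 8.3
tool_pos: [0.5456, -0.1485, 0.1203]
tool_rot: [0.704, -0.704, 0.062, -0.061]
contact_force: [0.4, -0.5, -1.3]
gripper_width: 0.281
```

Call:
carry_out(
  rows=[
    [[0,0,0,0,0,-0.05,15],[0,0,0,0,0,0,15]],
  ],
)

```text
time: 8.5
tool_pos: [0.5456, -0.1485, 0.1184]
tool_rot: [0.704, -0.704, 0.062, -0.061]
contact_force: [0.4, -0.2, -1.4]
gripper_width: 0.283
```

Call:
carry_out(
  rows=[
    [[0,0,0,0,0,-0.06,15],[0,0,0,0,0,0,15]],
  ],
)

```text
time: 8.7
tool_pos: [0.5456, -0.1485, 0.116]
tool_rot: [0.704, -0.704, 0.062, -0.061]
contact_force: [0.1, 0.2, -0.8]
gripper_width: 0.28
```

Call:
carry_out(
  rows=[
    [[0,0,0,0,0,-0.06,15],[0,0,0,0,0,0,15]],
  ],
)

```text
time: 8.9
tool_pos: [0.5456, -0.1485, 0.1135]
tool_rot: [0.704, -0.704, 0.062, -0.061]
contact_force: [0.3, 0.1, -1.4]
gripper_width: 0.283
```

Call:
carry_out(
  rows=[
    [[0,0,0,0,0,-0.08,15],[0,0,0,0,0,0,15]],
  ],
)

```text
time: 9.1
tool_pos: [0.5455, -0.1485, 0.1102]
tool_rot: [0.704, -0.704, 0.062, -0.061]
contact_force: [-0.5, 0.7, -0.2]
gripper_width: 0.279
```

Call:
carry_out(
  rows=[
    [[0,0,0,0,0,-0.1,15],[0,0,0,0,0,-0.1,15],[0,0,0,0,0,0,15]],
  ],
)

```text
time: 9.4
tool_pos: [0.5454, -0.1485, 0.1018]
tool_rot: [-0.704, 0.704, -0.062, 0.061]
contact_force: [-0.1, -0.9, -0.8]
gripper_width: 0.283
```

Call:
carry_out(
  rows=[
    [[0,0,0,0,0,-0.08,15],[0,0,0,0,0,-0.06,15],[0,0,0,0,0,0,15]],
  ],
)

```text
time: 9.7
tool_pos: [0.5456, -0.1486, 0.0966]
tool_rot: [-0.704, 0.704, -0.062, 0.062]
contact_force: [-0.7, 0.4, -2.0]
gripper_width: 0.282
```

Release, rise.

Call:
carry_out(
  rows=[
    [[0,0,0,0,0,0,28],[0,0,0,0,0,0,34],[0,0,0,0,0,0,45],[0,0,0,0,0,0,45],[0,0,0,0,0,0.3,45]],
  ],
)

```text
time: 10.2
tool_pos: [0.5446, -0.1481, 0.1078]
tool_rot: [0.705, -0.704, 0.063, -0.06]
contact_force: [-0.5, 0.5, -0.3]
gripper_width: 0.525
```

Call:
carry_out(
  rows=[
    [[0,0,0,0,0,0.6,50],[0,0,0,0,0,0.9,50],[0,0,0,0,0.5,1,50],[0,0,0,0,0.8,0.5,50],[0,0,0,0,0.9,0,50]],
  ],
)

```text
time: 10.7
tool_pos: [0.548, -0.0608, 0.2355]
tool_rot: [-0.704, 0.705, -0.059, 0.066]
contact_force: [1.0, -0.6, 0.7]
gripper_width: 0.584
```

```bash
python3 - <<'E'
from h import *
s=state(); cv2.imwrite('pics/si7.png',grab_frame('side')); print(s['tool_pos'])
zoom('pics/z10.png','pics/si7.png',250,190,360,260,7)
E
```

```text
[ 0.54801877 -0.06076239  0.23550693]
```

View pics/z10.png

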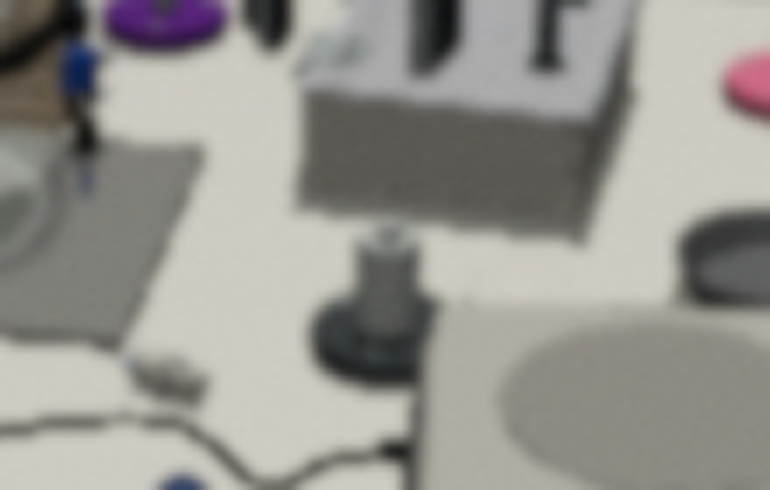

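Call:
carry_out(
  rows=[
    [[0,0,0,0,1,0,50],[0,0,0,-0.1,1,0,50],[0,0,0,-0.1,1,0,50],[0,0,0,-0.1,1,0,50],[0,0,0,-0.06,1,0,50]],
  ],
)

```text
time: 11.25
tool_pos: [0.5309, 0.1409, 0.23]
tool_rot: [0.704, -0.704, 0.061, -0.062]
contact_force: [0.9, 0.1, -0.1]
gripper_width: 0.584
```

Call:
carry_out(
  rows=[
    [[0,0,0,0,1,0,50],[0,0,0,0,1,0,50],[0,0,0,0,1,0,50],[0,0,0,0,0.8,-0.4,50],[0,0,0,0,0.35,-0.8,50]],
  ],
)

```text
time: 11.75
tool_pos: [0.5331, 0.3089, 0.185]
tool_rot: [0.706, -0.703, 0.058, -0.063]
contact_force: [-0.6, 0.2, -0.2]
gripper_width: 0.588
```

Call:
carry_out(
  rows=[
    [[0,0,0,0,0,-0.8,50],[0,0,0,0,0,-0.4,50],[0,0,0,0,0,0,50],[0,0,0,0,0,0,50]],
  ],
)

```text
time: 12.15
tool_pos: [0.532, 0.3052, 0.1342]
tool_rot: [0.705, -0.704, 0.061, -0.062]
contact_force: [0.4, 0.4, 1.1]
gripper_width: 0.585
```

```bash
python3 - <<'E'
from h import *
s=state(); cv2.imwrite('pics/w8.png',grab_frame('wrist')); print(s['tool_pos'])
print(proj(cam('wrist',s),[.5311,.3057,.04]))
E
```

```text
[0.53198164 0.30521416 0.13421031]
(np.float64(310.01496383688556), np.float64(285.8755828253572))
```

View pics/w8.png

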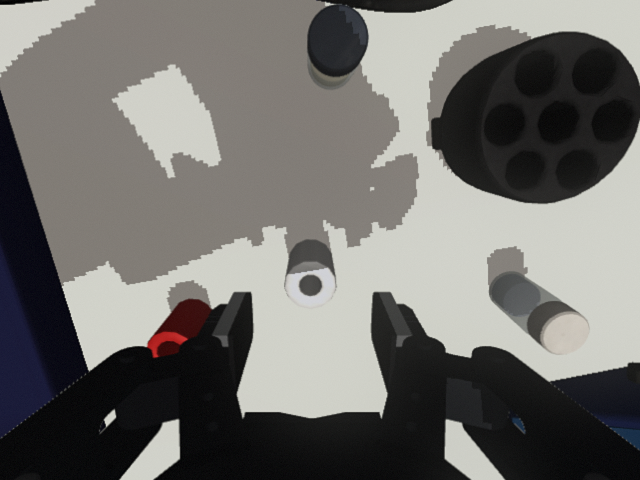

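Call:
carry_out(
  rows=[
    [[0,0,0,-0.02,0.01,-0.5,42],[0,0,0,0,0,-0.5,42],[0,0,0,0,0,-0.29,42],[0,0,0,0,0,0,42],[0,0,0,0,0,0,15]],
  ],
)

```text
time: 12.7
tool_pos: [0.5313, 0.306, 0.0827]
tool_rot: [0.705, -0.704, 0.061, -0.062]
contact_force: [0.5, 0.5, 0.7]
gripper_width: 0.335
```

Call:
carry_out(
  rows=[
    [[0,0,0,0,0,0,15],[0,0,0,0,0,0,15],[0,0,0,0,0,0,15],[0,0,0,0,0,0.3,15],[0,0,0,0,0,0.6,15]],
  ],
)

```text
time: 13.2
tool_pos: [0.5288, 0.3051, 0.1158]
tool_rot: [-0.704, 0.705, -0.063, 0.06]
contact_force: [0.7, 0.1, -0.3]
gripper_width: 0.289
```

Call:
carry_out(
  rows=[
    [[0,0,0,0,-0.3,1,15],[0,0,0,0,-0.8,1,15],[0,0,0,-0.2,-1,0.6,15],[0,0,0,-0.3,-1,0,15],[0,0,0,-0.3,-1,0,15]],
  ],
)

```text
time: 13.7
tool_pos: [0.4985, 0.1414, 0.2226]
tool_rot: [0.705, -0.704, 0.06, -0.062]
contact_force: [0.5, 0.0, -1.8]
gripper_width: 0.292
```

Call:
carry_out(
  rows=[
    [[0,0,0,-0.3,-1,0,15],[0,0,0,-0.3,-1,0,15],[0,0,0,-0.3,-1,0,15],[0,0,0,-0.3,-1,0,15],[0,0,0,-0.3,-1,0,15]],
  ],
)

```text
time: 14.2
tool_pos: [0.4376, -0.0587, 0.221]
tool_rot: [-0.704, 0.704, -0.061, 0.062]
contact_force: [0.4, -0.2, -1.0]
gripper_width: 0.294
```

Call:
carry_out(
  rows=[
    [[0,0,0,-0.3,-1,0,15],[0,0,0,-0.3,-1,0,15],[0,0,0,-0.3,-1,0,15],[0,0,0,-0.3,-0.7,0,15],[0,0,0,0,-0.3,-0.3,15]],
  ],
)

```text
time: 14.7
tool_pos: [0.3903, -0.22, 0.2105]
tool_rot: [-0.703, 0.705, -0.062, 0.064]
contact_force: [0.5, -1.2, -1.3]
gripper_width: 0.29
```

Call:
carry_out(
  rows=[
    [[0,0,0,0,0,-0.3,15],[0,0,0,0,0,0,15],[0,0,0,0,0,0,15]],
  ],
)

```text
time: 15.0
tool_pos: [0.3905, -0.2159, 0.1954]
tool_rot: [0.705, -0.704, 0.062, -0.06]
contact_force: [-0.1, -0.3, 0.4]
gripper_width: 0.29
```

```bash
python3 - <<'E'
from h import *
s=state(); cv2.imwrite('pics/w9.png',grab_frame('wrist')); print(s['tool_pos'])
print(proj(cam('wrist',s),[.3925,-.2195,.02]))
E
```

```text
[ 0.3905222  -0.21590374  0.19538579]
(np.float64(316.2542438390415), np.float64(245.46263969395193))
```

View pics/w9.png

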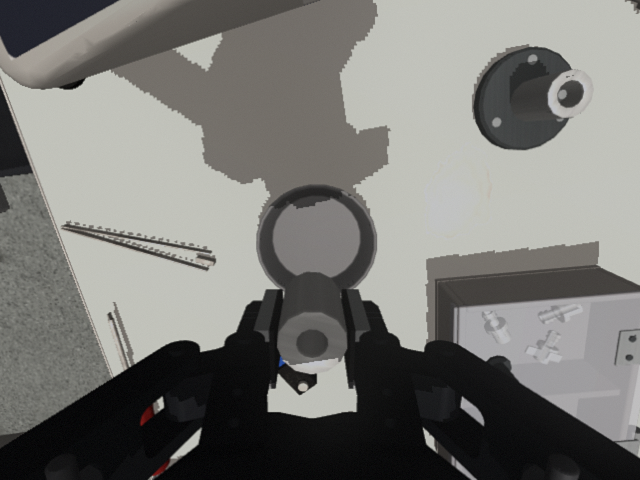

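Call:
carry_out(
  rows=[
    [[0,0,0,0.05,-0.09,-0.6,15],[0,0,0,0,0,-0.9,15],[0,0,0,0,0,-0.6,15],[0,0,0,0,0,-0.3,15],[0,0,0,0,0,0,15]],
  ],
)

```text
time: 15.55
tool_pos: [0.392, -0.2198, 0.0991]
tool_rot: [0.705, -0.704, 0.062, -0.06]
contact_force: [-1.3, -0.1, -1.5]
gripper_width: 0.287
```

Call:
carry_out(
  rows=[
    [[0,0,0,0,0,-0.15,15],[0,0,0,0,0,-0.05,15],[0,0,0,0,0,0,15]],
  ],
)

```text
time: 15.85
tool_pos: [0.3931, -0.2213, 0.0934]
tool_rot: [-0.704, 0.705, -0.061, 0.062]
contact_force: [-1.6, -0.6, -0.5]
gripper_width: 0.287
```

Call:
carry_out(
  rows=[
    [[0,0,0,0,0,-0.1,15],[0,0,0,0,0,0,15]],
  ],
)

```text
time: 16.05
tool_pos: [0.3925, -0.221, 0.0885]
tool_rot: [0.704, -0.704, 0.062, -0.062]
contact_force: [0.4, 0.3, -1.3]
gripper_width: 0.29
```

Call:
carry_out(
  rows=[
    [[0,0,0,0,0,0,28],[0,0,0,0,0,0,33],[0,0,0,0,0,0,37],[0,0,0,0,0,0,37],[0,0,0,0,0,0.3,37]],
  ],
)

```text
time: 16.55
tool_pos: [0.3915, -0.2202, 0.0994]
tool_rot: [0.705, -0.704, 0.063, -0.061]
contact_force: [-0.3, 0.4, -0.1]
gripper_width: 0.434
```

Call:
carry_out(
  rows=[
    [[0,0,0,0,0,0.8,37],[0,0,0,0,0,0.9,37],[0,0,0,0,0,0.7,37],[0,0,0,0,0,0.2,37],[0,0,0,0,0,0,37]],
  ],
)

```text
time: 17.05
tool_pos: [0.3932, -0.2215, 0.2065]
tool_rot: [-0.704, 0.705, -0.06, 0.063]
contact_force: [0.5, 0.3, 0.1]
gripper_width: 0.438
```

```bash
python3 - <<'E'
from h import *
s=state(); cv2.imwrite('pics/w10.png',grab_frame('wrist')); print(s['tool_pos'])
import pickle;pickle.dump(s,open('w10.pkl','wb'))
E
```

```text
[ 0.39324235 -0.22152305  0.20650293]
```

View pics/w10.png

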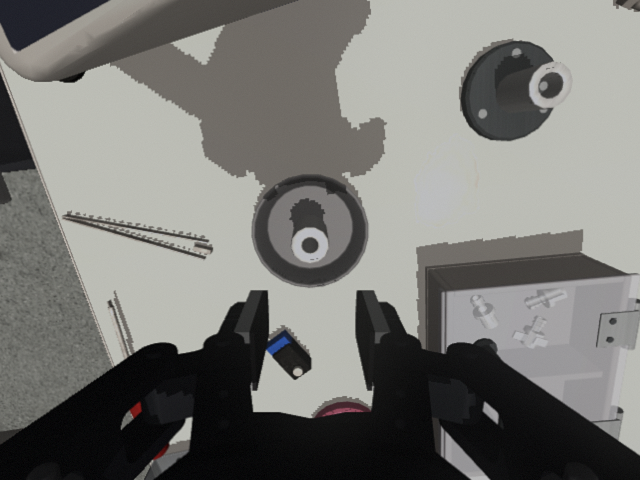

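Call:
carry_out(
  rows=[
    [[0,0,0.4,0.4,-0.4,0.1,45],[0,0,0.5,0.7,-0.9,0.2,45],[0,0,0.5,0.8,-0.9,0.1,45],[0,0,0,0.6,-0.8,0,45],[0,0,0,0.05,-0.2,0,45]],
  ],
)

```text
time: 17.6
tool_pos: [0.4955, -0.351, 0.2175]
tool_rot: [0.707, -0.706, 0.028, -0.027]
contact_force: [0.3, -0.0, -0.9]
gripper_width: 0.532
```

Call:
carry_out(
  rows=[
    [[0,0,0,0,0,0,45],[0,0,0,0,0,0,45]],
  ],
)

```text
time: 17.8
tool_pos: [0.4934, -0.3478, 0.2186]
tool_rot: [0.708, -0.706, 0.028, -0.026]
contact_force: [0.1, 0.4, -0.9]
gripper_width: 0.527
```

```bash
python3 - <<'E'
from h import *
s=state(); cv2.imwrite('pics/w11.png',grab_frame('wrist')); print(s['tool_pos'],rot(s['tool_rot']).as_matrix().round(3))
import pickle;pickle.dump(s,open('w11.pkl','wb'))
zoom('pics/z11.png','pics/w11.png',200,200,440,380,3.3)
E
```

```text
[ 0.49344194 -0.34784203  0.21857858] [[ 0.997 -0.003  0.077]
 [-0.077  0.003  0.997]
 [-0.003 -1.     0.003]]
```

View pics/w11.png

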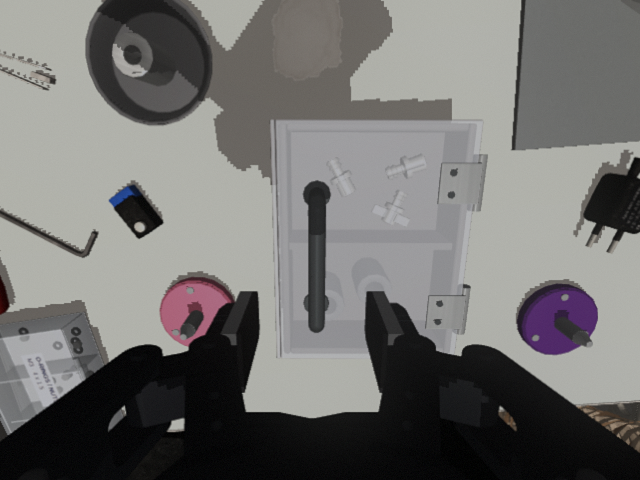

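View pics/z11.png

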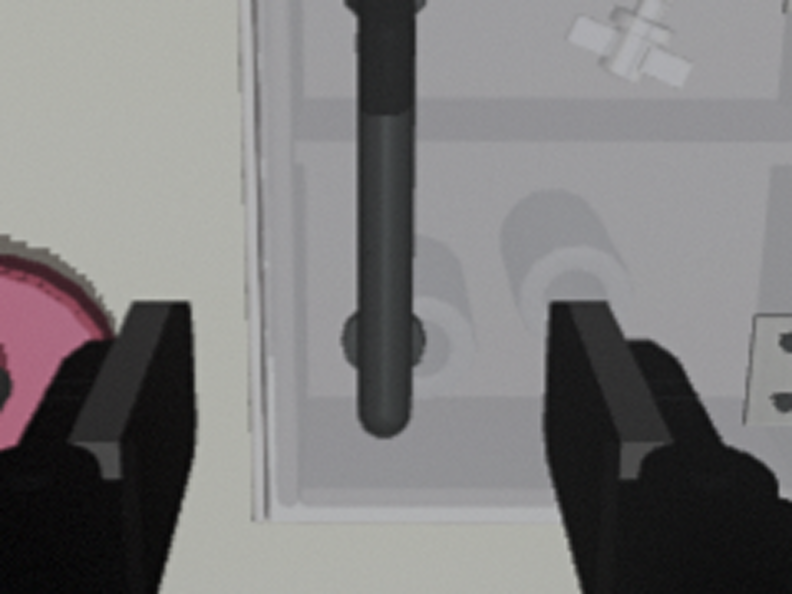

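```bash
python3 - <<'E'
from h import *
import pickle
s=pickle.load(open('w11.pkl','rb')); C=cam('wrist',s)
def P(n,u,v,z): print(n,onz(C,u,v,z).round(4))
P('b1',317.5,200,.09);P('b2',316.6,328,.09)
P('lid',275,121,.052);P('lid',482,121,.052);P('lid',280,357,.052);P('hin',484,182,.05);P('hin',467,310,.05)
E
```

```text
b1 [ 0.4987 -0.3113  0.09  ]
b2 [ 0.4925 -0.3893  0.09  ]
lid [ 0.4761 -0.2667  0.052 ]
lid [ 0.6033 -0.2764  0.052 ]
lid [ 0.4625 -0.4325  0.052 ]
hin [ 0.6074 -0.3144  0.05  ]
hin [ 0.6001 -0.4054  0.05  ]
```

Call:
carry_out(
  rows=[
    [[0,0,0,0.06,-0.05,-0.4,45],[0,0,0,0,0,-0.6,45],[0,0,0,0,0,-0.5,40],[0,0,0,0,0,-0.3,40],[0,0,0,0,0,0,40]],
  ],
)

```text
time: 18.35
tool_pos: [0.4956, -0.3494, 0.1455]
tool_rot: [0.708, -0.705, 0.028, -0.026]
contact_force: [0.4, 0.6, 0.8]
gripper_width: 0.468
```

Call:
carry_out(
  rows=[
    [[0,0,0,0,0,0,25],[0,0,0,0,0,0,18],[0,0,0,0,0,0,18]],
  ],
)

```text
time: 18.65
tool_pos: [0.4976, -0.3515, 0.15]
tool_rot: [-0.706, 0.707, -0.026, 0.028]
contact_force: [-0.5, 0.1, 0.3]
gripper_width: 0.214
```

```bash
python3 - <<'E'
from h import *
s=state(); cv2.imwrite('pics/w12.png',grab_frame('wrist')); cv2.imwrite('pics/sc12.png',grab_frame('scene')); print(s['tool_pos'],s['contact_force'])
zoom('pics/z12.png','pics/sc12.png',340,220,500,340,5)
E
```

```text
[ 0.49755163 -0.3514856   0.15001882] [-0.45672237  0.05769779  0.26041748]
```

View pics/w12.png

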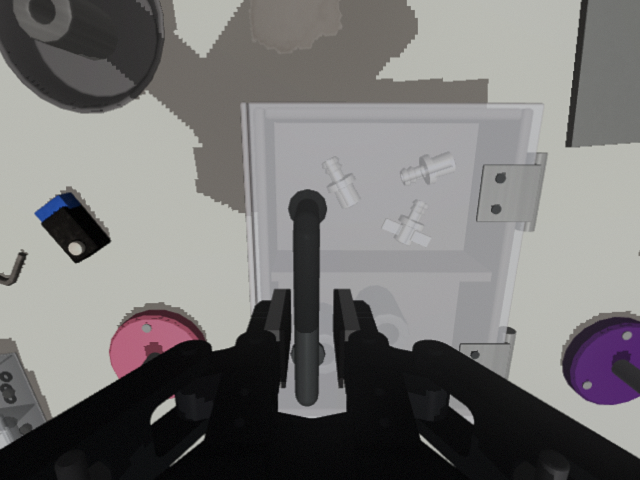

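View pics/z12.png

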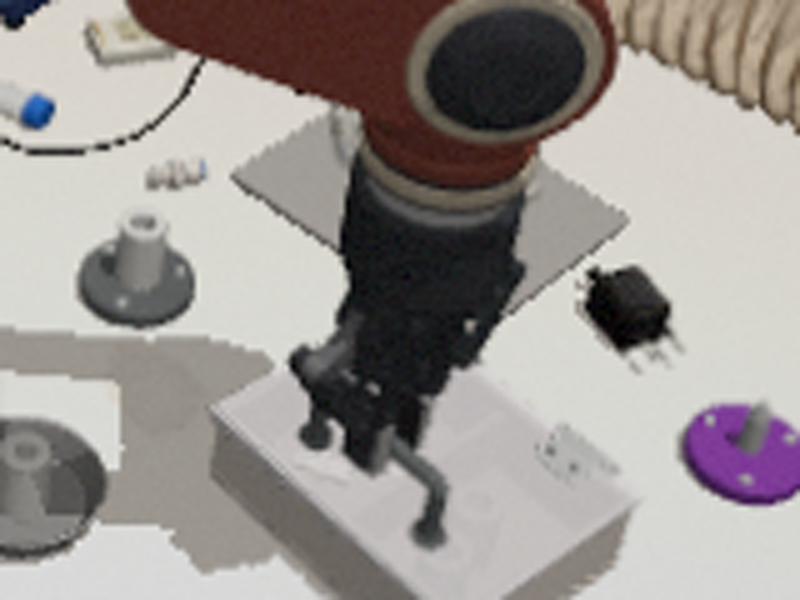

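Call:
carry_out(
  rows=[
    [[0,0,0,-0.04,0,-0.05,14],[0,0,0,0,0,0,3],[0,0,0,0,0,0,3],[0,0,0,0,0,0,3],[0,0,0,0,0,0,3]],
  ],
)

```text
time: 19.25
tool_pos: [0.4954, -0.3511, 0.1467]
tool_rot: [-0.706, 0.707, -0.027, 0.027]
contact_force: [0.6, -0.5, -0.6]
gripper_width: 0.09
```

```bash
python3 - <<'E'
import numpy as np
a0=np.arctan2(40,104);r=np.hypot(40,104)
th=[0,2,5,10,15,20,25,30,35,40,45,50,54,57,59,60]
p=[np.array([-r*np.cos(a0+np.radians(t)),r*np.sin(a0+np.radians(t))]) for t in th]
c=np.array([0,0,0.])
for i in range(1,len(th)):
    d=(p[i]-p[0])/40; w=np.array([d[0]*.997,-d[0]*.078,d[1]])
    q=(w-c).round(2); c+=q; print(th[i],q, (p[i]-p[0]).round(1))
E
```

```text
2 [ 0.04 -0.    0.09] [1.5 3.6]
5 [ 0.06 -0.01  0.13] [3.9 8.9]
10 [ 0.11 -0.01  0.22] [ 8.5 17.5]
15 [ 0.14 -0.01  0.2 ] [13.9 25.6]
20 [ 0.15 -0.01  0.19] [20.  33.2]
25 [ 0.16 -0.01  0.18] [26.6 40.2]
30 [ 0.19 -0.02  0.16] [33.9 46.6]
35 [ 0.19 -0.01  0.14] [41.8 52.4]
40 [ 0.21 -0.02  0.13] [50.  57.5]
45 [ 0.21 -0.01  0.11] [58.7 61.8]
50 [ 0.23 -0.02  0.08] [67.8 65.4]
54 [ 0.19 -0.02  0.06] [75.2 67.6]
57 [ 0.14 -0.01  0.04] [80.9 69. ]
59 [ 0.09 -0.01  0.01] [84.7 69.7]
60 [0.05 0.   0.01] [86.6 70.1]
```

Call:
carry_out(
  rows=[
    [[0,0,0,0.04,0,0.09,3],[0,0,0,0.06,-0.01,0.13,3],[0,0,0,0.11,-0.01,0.22,3],[0,0,0,0.07,0,0.1,3],[0,0,0,0,0,0,3]],
  ],
)

```text
time: 19.75
tool_pos: [0.5062, -0.3519, 0.1685]
tool_rot: [-0.707, 0.707, -0.028, 0.026]
contact_force: [-4.2, -2.7, -3.1]
gripper_width: 0.092
```

```bash
python3 - <<'E'
from h import *
s=state(); cv2.imwrite('pics/sc13.png',grab_frame('scene'));cv2.imwrite('pics/w13.png',grab_frame('wrist')); print(s['tool_pos'],s['contact_force'],s['gripper_width'])
zoom('pics/z13.png','pics/sc13.png',340,220,500,340,5)
E
```

```text
[ 0.50620343 -0.35189225  0.16850352] [-4.21071877 -2.73176746 -3.13667053] 0.09198845084472139
```

View pics/z13.png

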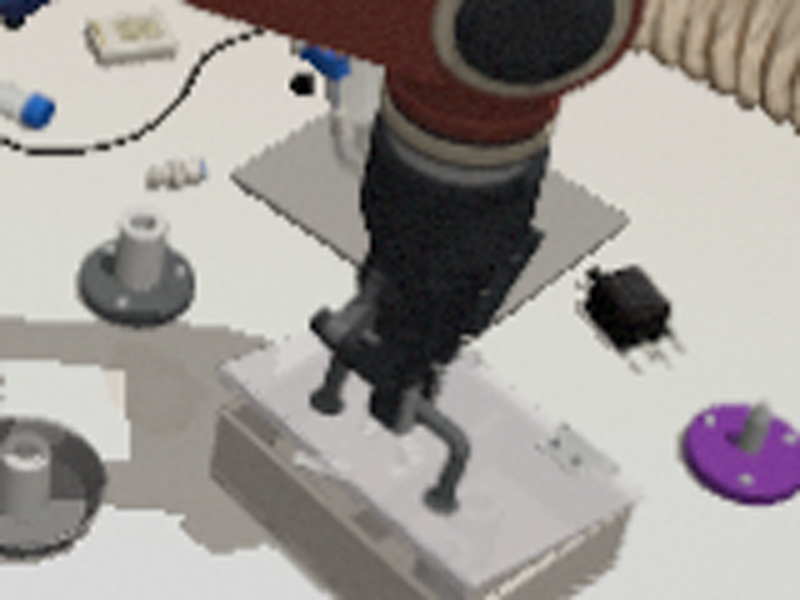

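Lid lifting, held well. Continue.

Call:
carry_out(
  rows=[
    [[0,0,0,0.07,-0.01,0.1,3],[0,0,0,0.15,-0.01,0.19,3],[0,0,0,0.16,-0.01,0.18,3],[0,0,0,0.19,-0.02,0.16,3],[0,0,0,0.1,-0.01,0.07,3]],
  ],
)

```text
time: 20.35
tool_pos: [0.5323, -0.3541, 0.1982]
tool_rot: [0.707, -0.706, 0.029, -0.025]
contact_force: [-12.3, 1.6, 8.9]
gripper_width: 0.089
```

Call:
carry_out(
  rows=[
    [[0,0,0,0.09,0,0.07,3],[0,0,0,0.21,-0.02,0.13,3],[0,0,0,0.21,-0.01,0.11,3],[0,0,0,0.13,-0.01,0.05,3],[0,0,0,0,0,0,3]],
  ],
)

```text
time: 20.85
tool_pos: [0.5594, -0.3561, 0.2148]
tool_rot: [-0.706, 0.707, -0.027, 0.027]
contact_force: [-9.7, 1.4, 11.7]
gripper_width: 0.084
```

```bash
python3 - <<'E'
from h import *
s=state(); cv2.imwrite('pics/sc14.png',grab_frame('scene'));cv2.imwrite('pics/si14.png',grab_frame('side')); print(s['tool_pos'],s['contact_force'],s['gripper_width'])
zoom('pics/z14.png','pics/sc14.png',340,220,500,340,5)
E
```

```text
[ 0.55938541 -0.35608836  0.21481108] [-9.70178678  1.42556524 11.6971674 ] 0.08369072301980485
```

View pics/z14.png

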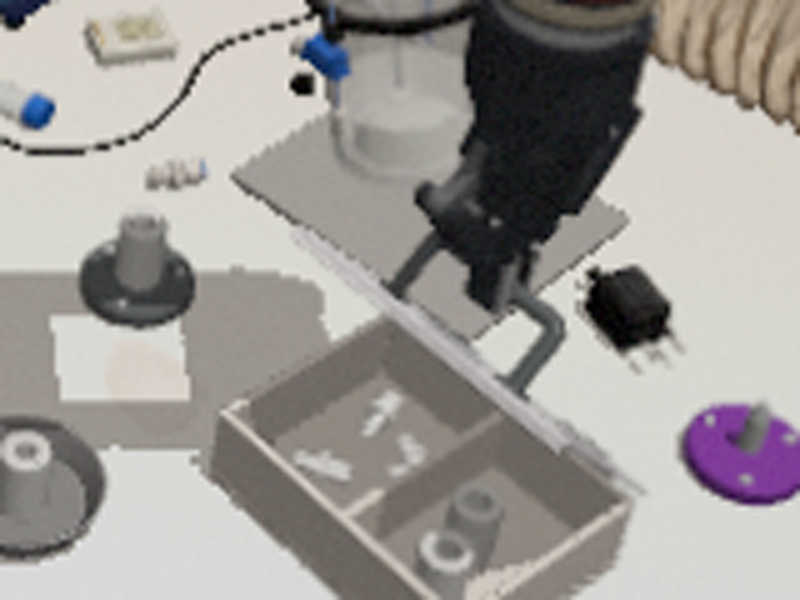

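Call:
carry_out(
  rows=[
    [[0,0,0,0.1,-0.01,0.08,3],[0,0,0,0.16,-0.01,0.06,3],[0,0,0,0.16,-0.01,0.05,3],[0,0,0,0.1,-0.01,0.03,3],[0,0,0,0,0,0,3]],
  ],
)

```text
time: 21.45
tool_pos: [0.5801, -0.3577, 0.2215]
tool_rot: [-0.706, 0.707, -0.027, 0.027]
contact_force: [-6.1, -1.7, 5.6]
gripper_width: 0.089
```

Call:
carry_out(
  rows=[
    [[0,0,0,0,0,0,3],[0,0,0,0,0,0,3]],
  ],
)

```text
time: 21.65
tool_pos: [0.5798, -0.3577, 0.2215]
tool_rot: [-0.706, 0.707, -0.027, 0.027]
contact_force: [-4.9, -0.6, 5.6]
gripper_width: 0.086
```

```bash
python3 - <<'E'
from h import *
s=state(); cv2.imwrite('pics/sc15.png',grab_frame('scene'));cv2.imwrite('pics/si15.png',grab_frame('side')); cv2.imwrite('pics/w15.png',grab_frame('wrist'))
print(s['tool_pos'],s['contact_force'],s['gripper_width'],rot(s['tool_rot']).as_matrix().round(3))
import pickle;pickle.dump(s,open('w15.pkl','wb'))
zoom('pics/z15.png','pics/sc15.png',340,220,500,340,5)
zoom('pics/z16.png','pics/si15.png',250,140,370,230,6.5)
C=cam('scene');S=cam('side');W=cam('wrist',s)
# hinge model
h=np.array([.4957,-.350,.05])+.104*np.array([.997,-.078,0]); bx=np.array([.997,-.078,0]);by=np.array([.078,.997,0])
for th in (50,55,60,65,70):
    t=np.radians(th); u=-bx*np.cos(t)+np.array([0,0,np.sin(t)])
    for sg in (1,-1):
        p=h+.130*u+sg*.082*by; print(th,sg,np.array(proj(C,p)).round(1),np.array(proj(S,p)).round(1),np.array(proj(W,p)).round(1))
E
```

```text
[ 0.57978841 -0.35769223  0.2214701 ] [-4.87915497 -0.61617669  5.636151  ] 0.08612095958220171 [[ 0.997  0.     0.077]
 [-0.077 -0.001  0.997]
 [ 0.    -1.    -0.001]]
50 1 [401.4 264.6] [319.2 174.4] [137.1  98.5]
50 -1 [453.7 306.4] [328.7 156.3] [181.5 456.9]
55 1 [404.5 261. ] [316.2 171.9] [153.9  96.6]
55 -1 [457.  302.4] [326. 154.] [195.6 469.3]
60 1 [407.7 257.5] [313.  169.6] [175.2  94.6]
60 -1 [460.5 298.6] [323.2 151.9] [212.5 481. ]
65 1 [411.  254.2] [309.6 167.5] [201.   92.8]
65 -1 [464.  294.9] [320.1 150. ] [232.1 491.8]
70 1 [414.4 251.1] [306.1 165.8] [231.3  91.2]
70 -1 [467.6 291.4] [316.9 148.4] [254.4 501.2]
```

View pics/z15.png

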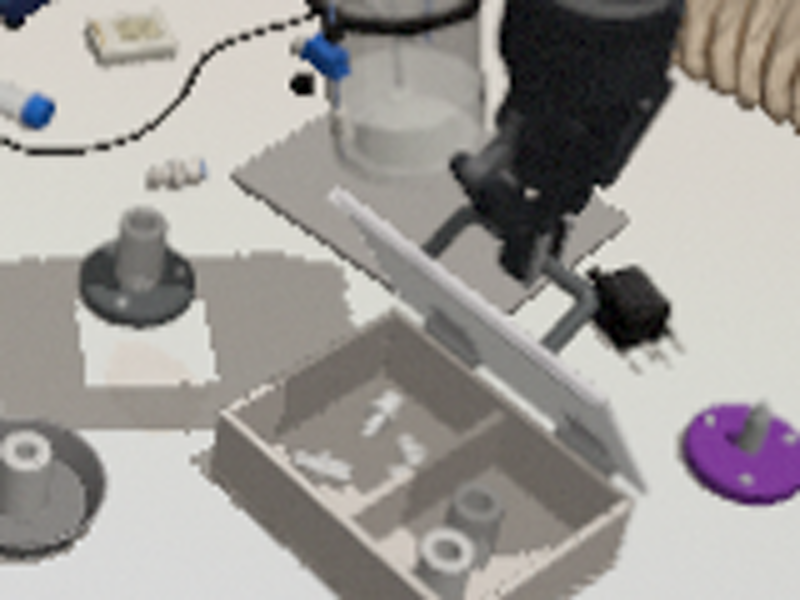

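View pics/z16.png

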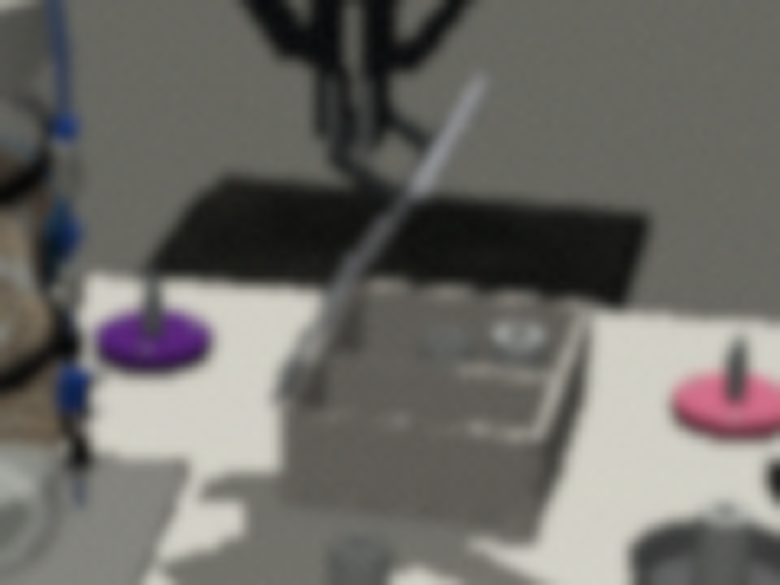

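View pics/w15.png

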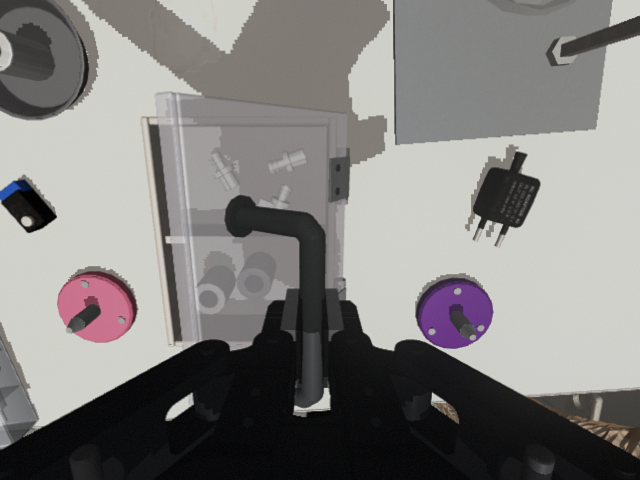

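Call:
carry_out(
  rows=[
    [[0,0,0,0.01,0,0,3],[0,0,0,0,0,0,3],[0,0,0,0,0,0,3],[0,0,0,0,0,0,3],[0,0,0,0,0,0,3]],
  ],
)

```text
time: 22.3
tool_pos: [0.5799, -0.3577, 0.2215]
tool_rot: [-0.706, 0.707, -0.027, 0.027]
contact_force: [-5.2, -0.0, 6.1]
gripper_width: 0.089
```

```bash
python3 - <<'E'
from h import *
s=state(); print(s['tool_pos'],s['contact_force'],s['joint_vel'].round(3),s['gripper_width'])
print(job_done())
E
```

```text
[ 0.57994698 -0.35772394  0.2214913 ] [-5.20216684e+00 -4.58539046e-03  6.12502302e+00] [-0.002  0.002  0.001  0.     0.001 -0.002] 0.08857547834181086
the job is handed in; nothing more can be done
None
```

I handed the job in at about 22 s, with the good sleeve on the pin, the tight one in the dish and the lid held open at about 60 degrees. The hand-in gave no verdict.

- **Good sleeve:** I tried the sleeve standing nearer the balance. It passed the 37 mm stop point with no more than 2 N of measured force. I let it go about 2 mm above the foot, and the pictures show it standing on the foot round the pin.
- **Tight sleeve:** I picked this one out by elimination and never tried it on the pin. Its bore also looked clearly smaller in the wrist pictures. It stands upright in the grey dish, off the walls.
- **Lid:** The fingers still hold the bow handle and the arm was at rest. The scene and side pictures match 60 degrees. The tool position gives about 59 degrees, and the wrist picture suggests 57 to 60. All are within the 6 degrees allowed.
- **Forces:** About 8 N remains at the wrist, mostly because the path I commanded was slightly inside the handle's arc. It reached about 15 N partway up, so I raised the path a little.
- **Other items:** None of the pictures I viewed showed anything else on the bench moved. I did not measure the bystanders again at the end.

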